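# Set up the folding stand and lean the primed board on it to dry

### The job

Take the folded steel panel stand out of the open drawer and set it down on its base on the black rubber mat, all of it on the mat and still folded, and let it go. Then take it by the free end of its back and swing the back up past centre until it snaps fully open, and lean the white primed board from the front pocket of the grey caddy on it to dry: centred, a short edge down on the base behind the two lugs, and resting against the back. Put both down without dropping them, and leave the other things on the counter where they are.

Things in the scene. Friction and masses are not known exactly. Their poses are not given: they have to be found in the camera images.
- stand: Folding panel stand of bare metal, 0.57 to 0.76 kg. Steel channel base 115 long (x) by 56 wide (y): a 6 mm plate with side flanges 5 mm thick along the long sides, tops 14 mm up. Origin: centre of the underside, close to the centre of mass; z up, front towards -x. Starts folded, lying on the drawer floor, front towards the drawer's knob.
- stand_seat (a point): Where the board's lower edge belongs: midway between lugs and ears, at the height of the flange tops (stand x = -6, y = 0, z = 14 mm; axes of the stand). In front, each flange has an upright lug 8 mm long (x -26 to -18), top 34 mm up; behind, a hinge ear 12 mm long (x 6.5 to 18.5), top 28 mm up.
- back_pin (a point): Hinge pin of the stand's back, along y (stand x = +12.5, y = 0, z = 20 mm; axes of the stand).
- back (a joint): Back of the stand, rad: a flat aluminium frame 26 wide, 6 thick, 60 g, reaching 100 mm from the pin. 0 = folded, level over the base, free end to the stand's -x; it turns about +y, the free end rising and going over to +x; stop at 1.92, 20 degrees behind upright. A spring pulls it shut below about 1.05 rad (60 degrees) and snaps it open beyond. Leaving 0 takes about 1.3 N of lift at the free end.
- back_tip (a point): Point on the plate at the back's free end (26 long, 26 wide along y, 6 thick), 90 mm from the pin, 10 mm from the free edge; folded it juts 30 mm past the base's front edge, 20 mm above the stand's underside, with free space on both sides: pinch it across its width. Axes of the back: -x to the free end, y along the pin.
- panel: White primed plywood board, 120 wide (y), 160 high (z), 10 thick (x), 0.10 to 0.18 kg, the same both ways up and on both faces. Origin: centre of its lower short edge. Starts upright in the caddy's front pocket, 80 mm of it standing out; lift it straight up.
- panel_mid (a point): Middle of the board, 80 mm from its short edges; axes of the board.
- mat: Black rubber mat lying on the counter, 200 by 200, 3 mm thick, fixed. Origin: centre of its underside, axes along its sides.
- caddy: Grey plastic caddy, fixed, 180 (x) by 260 (y), walls 85 high, floor 5 thick. Origin: centre of the underside. Front pocket along y, 20 mm wide, centred at x = -76, holds the board; its inner wall is 80 high. A carrying handle along y at x = +10 reaches 159 mm up, 130 mm long.
- chest_drawer0_handle (a point): Knob of the drawer, 35 mm out from its 15 mm thick front; drawer's axes: it opens to -x (already 175 to 195 mm open, the stand in the open part). Inside 168 wide (y), floor 22 mm above the counter, side walls up to 68, front up to 78 mm. It belongs to a fixed dark wooden chest, 210 wide, 90 high; the stand's origin starts at least 65 mm in front of the chest.
- jar: Bystander: glass jar with a metal twist cap, 72 across, 100 high, upright.
- stirrer: Bystander: aluminium paint stirrer, flat bar 280 x 26 x 4 lying along its x.
- scraper: Bystander: yellow plastic putty scraper, 212 long (x), 82 wide, 14 high, lying flat.
- tape: Bystander: roll of paper masking tape lying flat, 100 across, 24 high.
- sander: Bystander: sanding sponge block, 68 x 100 x 27.
- cleaner: Bystander: white plastic bottle standing in the back of the caddy, 56 across, 150 high.
- primer: Bystander: quart tin of primer, 108 across, 122 high, upright.
- foot_fl (a point): Corner of the stand's underside at x = -57.5, y = +28 mm.
- foot_fr (a point): Corner of the stand's underside at x = -57.5, y = -28 mm.
- foot_rl (a point): Corner of the stand's underside at x = +57.5, y = +28 mm.
- foot_rr (a point): Corner of the stand's underside at x = +57.5, y = -28 mm.
Mind the look-alikes: they are no part of the job. Of the things that look like the stand, the larger one is meant.

How it is judged (in metres and radians):
On the way, in this order (a step that is already met when the one before it is completed fails the run):
1. the folded stand sits on its base, all of it on the mat, and has been let go (height (world z) of each of foot_fl, foot_fr, foot_rl, foot_rr below 0.009 m and x of foot_fl in the frame of mat between -0.102 and 0.102 m and y of foot_fl in the frame of mat between -0.102 and 0.102 m and x of foot_fr in the frame of mat between -0.102 and 0.102 m and y of foot_fr in the frame of mat between -0.102 and 0.102 m and x of foot_rl in the frame of mat between -0.102 and 0.102 m and y of foot_rl in the frame of mat between -0.102 and 0.102 m and x of foot_rr in the frame of mat between -0.102 and 0.102 m and y of foot_rr in the frame of mat between -0.102 and 0.102 m and value of joint back below 0.2 rad and contact force between the fingers and stand below 0.2 N and linear speed of stand below 0.03 m/s), for 0.2 s.
2. the back of the stand is snapped fully open, the stand sitting on the mat (height (world z) of each of foot_fl, foot_fr, foot_rl, foot_rr below 0.009 m and x of foot_fl in the frame of mat between -0.102 and 0.102 m and y of foot_fl in the frame of mat between -0.102 and 0.102 m and x of foot_fr in the frame of mat between -0.102 and 0.102 m and y of foot_fr in the frame of mat between -0.102 and 0.102 m and x of foot_rl in the frame of mat between -0.102 and 0.102 m and y of foot_rl in the frame of mat between -0.102 and 0.102 m and x of foot_rr in the frame of mat between -0.102 and 0.102 m and y of foot_rr in the frame of mat between -0.102 and 0.102 m and value of joint back above 1.84 rad), for 0.2 s.
At the end, for the whole second after the job is handed in: Stand on its base, all corners on the mat (2 mm grace), back open beyond 1.84 rad; board on a short edge on the base behind the lugs, leaning on the back at 0.25 to 0.6 rad from the stand's upright, its middle within 30 mm of the stand's midline; both let go and at rest (all of step 2 and contact force between the fingers and stand below 0.2 N and x of panel_mid in the frame of stand between -0.005 and 0.055 m and y of panel_mid in the frame of stand between -0.03 and 0.03 m and z of panel_mid in the frame of stand between 0.075 and 0.105 m and angle between the z axis of panel and the z axis of stand, either way round between 0.25 and 0.6 rad and angle between the x axis of panel and the x axis of stand, either way round below 0.6 rad and contact force between panel and stand above 0.2 N and contact force between the fingers and panel below 0.2 N and linear speed of each of panel, stand below 0.02 m/s); the robot touches nothing.
It fails at once if one of the bystanders (jar, stirrer, scraper, tape, sanding sponge, bottle, tin) is moved by more than 40 mm (distance of any of jar, stirrer, scraper, tape, sander, cleaner, primer from where it was at the start of the episode above 0.04 m).
It fails at once if the board is dropped: out of the fingers it moves faster than 0.5 m/s (contact force between the fingers and panel below 0.1 N and linear speed of panel above 0.5 m/s).
It fails at once if the stand is dropped: out of the fingers it moves faster than 0.5 m/s (contact force between the fingers and stand below 0.1 N and linear speed of stand above 0.5 m/s).
It also fails if it takes over 64 s, if anything falls off the work surface, if the arm or the gripper's body presses on something with over 40 N, if the wrist force passes 120 N, or if a joint passes its speed limit or range.

### The arm

A 6-joint arm with a two-finger parallel gripper is mounted at the origin on the work surface. World frame = base frame: x ahead of the robot, y to its left, z up, the work surface at z = 0. Lengths are in m, angles in degrees, forces in N, time in s.
With the tool pointing down it reaches from about 0.4 to 0.825 m from the base axis. Payload 7 kg.
Tool frame: the origin (TCP) lies on the front face of the gripper's body, between the roots of the fingers; the fingertips stand 66 mm ahead of it and the grasp point (between the pads) lies 47 mm ahead of it; z points along the fingers, y is the line along which they close (so a half turn about z gives the same grasp; the last joint's range is limited). The gripper opens to 88 mm and grips with 3 to 60 N. Pads are 19 mm wide; open, the fingers measure 130 mm over their backs; the gripper's body (78 mm by 193 mm) begins 47 mm behind the grasp point.
Start: joints at [87.611, 20.546, 0.682, 0, -70.136, -16.507], TCP at [0.219, 0.639, 0.292] pointing down, gripper open.
Joint ranges: [-176.03, 176.03], [-82.01, 121.73], [-58.28, 71.71], [-173.87, 95.51], [-174.79, -0.11], [-173.66, 173.66]. Speed limits (degrees/s): [136.94, 136.94, 172.46, 180, 180, 180].

### API

Orientations are given as [roll, pitch, yaw] about the fixed x, y, z axes, in that order (R = Rz(yaw) Ry(pitch) Rx(roll)).
In Python, from plant import ctrl gives the robot as it stands.
- The arm moves only by the tool send_rows, never from a script. Its argument "deltas" is a list of rows, each a list of 2 entries, a list of its own where there are three numbers: the shift along the tool's x, y, z each as a share of 800 mm, from -1 to 1, then the turn about the tool's z as a share of 90 degrees, from -1 to 1. A call has exactly 5 rows; each row is the pose to reach, as a shift and turn from the pose commanded when the call began, along the tool's axes at that moment; what a row does not reach only later rows make up. A row lasts 1/12 s, in which the tool goes at most 41.7 mm and 7.16 degrees, less where a joint would pass 70% of its speed; a pose out of reach is approached as far as the arm can. A call with a number of a shift or a turn outside -1 to 1 is refused whole. A call with a gripper value outside its range is refused whole. "gripper" is the opening, from 0 (shut) to 1 (fully open), set as the call begins (left out, the last holds). The fingers move at their own pace and stop on an object; the grip force is fixed at half the most. Time passes only in rows, so rows that repeat a pose let the fingers close, or fill a call up. It gives the time, the measured TCP pose, the force, the opening and the grip force at its end, in the units of the state.
- ctrl.get_obs(): the state, without advancing time (a new reading comes with each control period).
- ctrl.snapshot(name): name is "scene" or "top"; returns a dict with "color" (420x560x3 uint8, red, green, blue), "vertical_fov" (degrees; the focal length in pixels is half the picture's height over the tangent of half this angle, whatever the lens; pixels are square), "cx", "cy" (the principal point, pixels), "rvec" (rotation vector, rad) and "tvec" (3), from world to camera coordinates, as OpenCV has them. Camera axes: x right, y down, z forward; pixel columns grow to the right and rows downward; lengths in m; the calibration is good to about 2 mm. A picture is of the moment at which its call begins. There is no depth.
- ctrl.close_job(): hands the job in; it is judged then, once.
Trained networks look in a picture, given as the dict that the camera call returned (one of the last four; its "shot" number tells which), for a name from the list of things; names that differ only in an ending like _2 or _b are one class to them, and where a whole thing is asked for, a point or a joint stands for the part that bears it (a point fixed in the world has none). Each returns a list of dicts, best first, with "conf" (0 to 1); they miss things now and then, are a little off and sometimes report something else, mostly with a low value. They report only what shows in the picture. A call takes as long as a camera call. They do not tell look-alikes from the thing itself.
- ctrl.boxes_of(picture, thing): "xy" ([column, row] as shares, 0 to 1, of the picture: columns of its width, rows of its height, amid what is visible of it).
- ctrl.cut_out(picture, thing): "pixels" (420x560 bool, what is visible of it) and "xy" ([column, row] as shares, 0 to 1, of the picture: columns of its width, rows of its height, amid what is visible of it).
The state is a dict: "clock": time; "joint_pos": joint angles; "qvel": joint speeds; "tau": joint torques, N m; "tool_pos": TCP position; "orientation": TCP orientation; "force": force on the tool from outside, world axes, zero at the start; "moment": the same for the moment, N m; "opening": finger opening in m; "gripper_force": force on a finger pad.
Only numpy, scipy, OpenCV 4.12 (cv2) and the standard library are available. Lean on these libraries where they do the work, as an engineer would, in place of code of your own. Each camera call takes 0.05 s, during which the arm holds its last target. There are 200 camera calls.

## Working session

There is one attempt and no reset: what is moved stays moved. The work goes in short steps, Python scripts to look and compute and a tool call to move; the robot and the scene stay as the last step left them, time stands still between calls to the robot, and variables do not carry over. Pictures are saved under pics/ and viewed, at most 10 in all, crops included, and the job is handed in when it is done.

Besides the shell and the picture viewer there is one more tool, called after ">>>" as name([rows], argument=value, ...), one row to a line, values as JSON. send_rows: Moves the arm, as the interface text tells. Shift numbers are shares of 800 mm and turn numbers shares of 90 degrees, none past 1 either way. Its arguments: {"type":"object","properties":{"deltas":{"type":"array","items":{"type":"array"}},"gripper":{"type":"number"}},"required":["deltas"]}

```bash
mkdir -p pics; ls
cat > h.py <<'E'
import numpy as np, cv2
from scipy.spatial.transform import Rotation as Rn
from plant import ctrl
def cam(s):
    h,w=s["color"].shape[:2]; f=h/2/np.tan(np.radians(s["vertical_fov"])/2)
    K=np.array([[f,0,s["cx"]],[0,f,s["cy"]],[0,0,1.]])
    return K,cv2.Rodrigues(np.array(s["rvec"],float))[0],np.array(s["tvec"],float).ravel()
def ray(s,px,z):
    K,R,t=cam(s); px=np.atleast_2d(np.array(px,float))
    d=(R.T@np.linalg.inv(K)@np.c_[px,np.ones(len(px))].T).T; c=-R.T@t
    return c+d*((z-c[2])/d[:,2])[:,None]
def proj(s,P):
    K,R,t=cam(s); q=(K@(R@np.atleast_2d(P).T+t[:,None])).T
    return q[:,:2]/q[:,2:]
def save(s,n,crop=None,k=1):
    im=s["color"][:,:,::-1]
    if crop: a,b,c,d=crop; im=im[b:d,a:c]
    cv2.imwrite("pics/"+n,cv2.resize(im,None,fx=k,fy=k,interpolation=cv2.INTER_CUBIC))
def topoly(m,z,s):
    c,_=cv2.findContours(m.astype(np.uint8),0,2); c=max(c,key=cv2.contourArea)[:,0]
    return ray(s,c,z)
def state():
    o=ctrl.get_obs(); return {k:np.round(o[k],4) for k in("clock","tool_pos","orientation","force","opening","gripper_force","joint_pos")}
E
python3 - <<'E'
from h import *
a=ctrl.snapshot("scene");b=ctrl.snapshot("top")
print(state())
for n,s in(("scene",a),("top",b)):
    save(s,n+"0.png",k=1.4)
    K,R,t=cam(s);print(n,s["vertical_fov"],s["cx"],s["cy"],-R.T@t,R[2])
    for th in("stand","back_tip","panel","mat","caddy","chest_drawer0_handle"):
        print(th,[(np.round(np.array(d["xy"])*[560,420],1).tolist(),round(d["conf"],2)) for d in ctrl.boxes_of(s,th)])
E
```

```text
pics
{'clock': np.float64(0.1), 'tool_pos': array([0.2185, 0.6383, 0.2913]), 'orientation': array([ 1.799105e+02, -9.100000e-03, -1.889940e+01]), 'force': array([-0.1269, -0.3741,  0.8078]), 'opening': np.float64(0.0875), 'gripper_force': np.float64(0.0), 'joint_pos': array([ 8.76127e+01,  2.05879e+01,  6.36500e-01, -1.78000e-02,
       -7.01369e+01, -1.65061e+01])}
scene 55.900792459396506 275.19670690518586 204.14601342613716 [ 0.97941374 -0.71947965  1.01067134] [-0.35631576  0.57439522 -0.73695943]
stand [([332.1, 167.2], 0.9), ([279.0, 136.6], 0.57), ([318.2, 288.9], 0.22)]
back_tip [([283.4, 138.0], 0.62)]
panel []
mat [([275.7, 221.2], 0.72)]
caddy [([222.1, 326.6], 0.68), ([326.9, 163.4], 0.23)]
chest_drawer0_handle [([323.3, 154.8], 0.58)]
top 57.83644520987219 286.57596168142567 211.85847708340205 [ 0.41251702 -0.02302078  1.04686623] [ 0.13548821  0.02822216 -0.99037693]
stand [([175.0, 202.9], 0.96), ([435.8, 186.8], 0.43)]
back_tip [([170.7, 216.3], 0.78), ([435.1, 185.3], 0.47), ([146.4, 302.9], 0.46)]
panel [([452.3, 211.1], 0.79), ([172.8, 200.1], 0.64)]
mat [([285.0, 224.2], 0.58)]
caddy [([436.7, 188.2], 0.97)]
chest_drawer0_handle [([177.0, 201.9], 0.62), ([161.9, 210.6], 0.58)]
```

View pics/scene0.png

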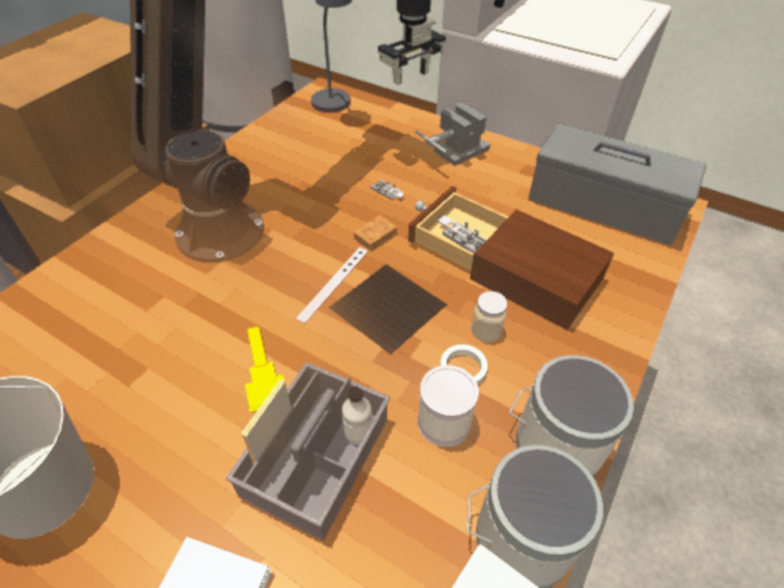

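View pics/top0.png

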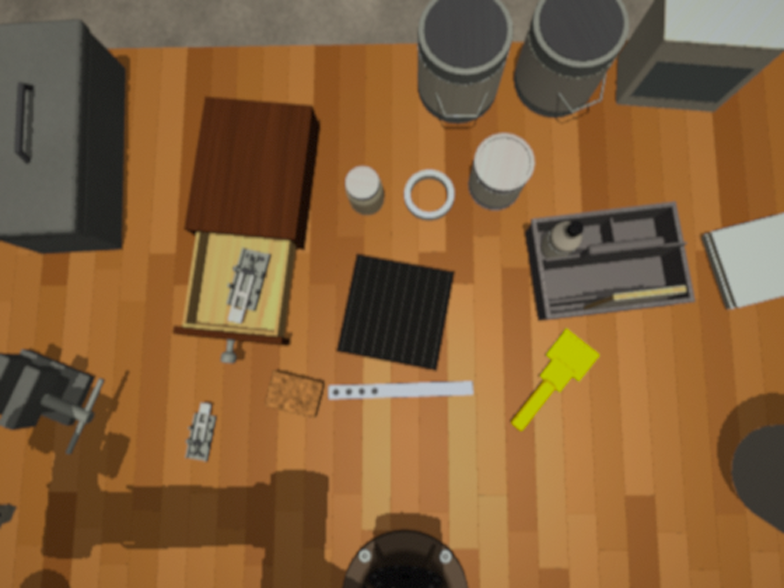

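The stand candidates are in the drawer at top-view full-resolution pixel (176,202), which is the larger one, and on the counter at (143,308), which is the smaller look-alike. I choose the one in the drawer and check it in a crop.

Run:
```python
from h import *
a=ctrl.snapshot("scene");b=ctrl.snapshot("top")
save(b,"crop1.png",(120,150,240,340),3)
im1=b["color"][150:245,120:220,::-1]; im2=a["color"][130:190,270:370,::-1]; im3=b["color"][135:235,370:500,::-1]
f=lambda i,k:cv2.resize(i,None,fx=k,fy=k,interpolation=cv2.INTER_CUBIC)
A=f(im1,4);B=f(im2,4);C=f(im3,3)
can=np.zeros((600,800,3),np.uint8);can[:380,:400]=A;can[:240,400:800]=B;can[260:560,400:790]=C
cv2.imwrite("pics/crop1.png",can)
def rect(p):
    (c,wh,an)=cv2.minAreaRect(np.float32(p[:,:2]*1000)); return np.round(c,1),np.round(wh,1),round(an,1)
for s,n,th,z in((b,"top","stand",.036),(a,"scene","stand",.036),(b,"top","mat",.003),(a,"scene","mat",.003),(b,"top","panel",.165),(b,"top","caddy",.085),(b,"top","back_tip",.045)):
    for d in ctrl.cut_out(s,th)[:3]:
        print(n,th,round(d["conf"],2),rect(topoly(d["pixels"],z,s)))
# mat via dark threshold in top
g=b["color"].astype(int).max(2); m=np.zeros(g.shape,np.uint8); m[175:270,235:330]=(g[175:270,235:330]<60)
m=cv2.morphologyEx(m,cv2.MORPH_CLOSE,np.ones((5,5)))
print("matthr",rect(topoly(m,.003,b)))
# panel top: whitish in caddy
```

```text
top stand 0.94 (array([574.8, 309.5]), array([ 65.6, 144.8]), 77.0)
top stand 0.62 (array([300. , 383.5]), array([ 49.8, 102.9]), 80.9)
top stand 0.42 (array([764.4,  78.2]), array([99.1, 72. ]), 26.3)
scene stand 0.63 (array([572.4, 301.9]), array([ 83.5, 140.9]), 82.9)
scene stand 0.43 (array([320.4, 358.9]), array([47.5, 78.2]), 64.2)
top mat 0.94 (array([527.4,  19.2]), array([204.7, 206.2]), 79.0)
top mat 0.62 (array([580.2, 320.1]), array([ 68.9, 148.5]), 77.9)
scene mat 0.68 (array([531.6,  14.8]), array([203.6, 205.9]), 78.8)
top panel 0.63 (array([ 530.7, -384.3]), array([ 21.3, 161.7]), 6.0)
top caddy 0.56 (array([ 610., -371.]), array([189.6, 284. ]), 6.5)
top back_tip 0.58 (array([556.8, 310.9]), array([ 31.4, 109.4]), 76.5)
top back_tip 0.49 (array([341.4, 373.5]), array([18.5, 15.9]), 2.7)
matthr (array([527.5,  18.4]), array([194.3, 193.8]), 79.0)
```

View pics/crop1.png

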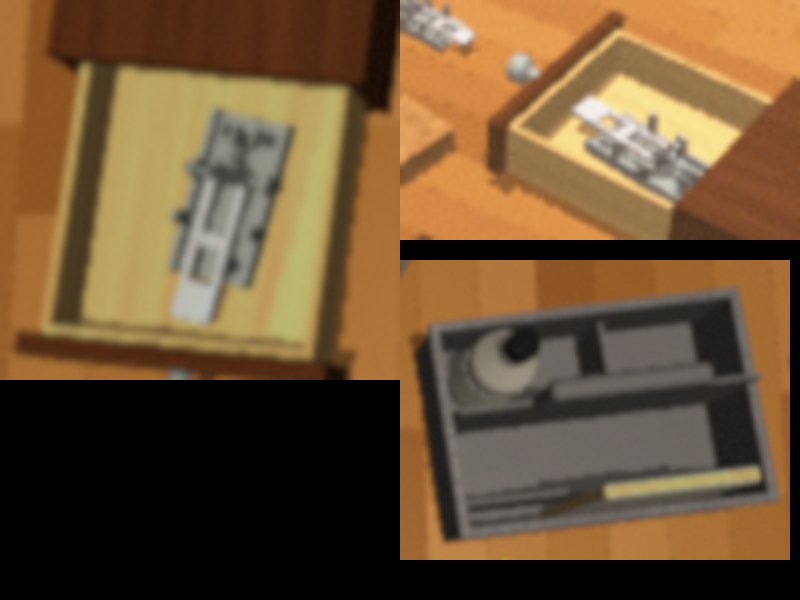

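Top left of the crop shows the stand in the drawer: base corners near (212,108), (295,125), (250,287), (170,272), free end of the back at (195,320). Bottom right shows the board's top edge from (604,490) to (760,474). The stand in the drawer is the larger of the two.

Run:
```python
from h import *
a=ctrl.snapshot("scene");b=ctrl.snapshot("top")
px=np.array([[212,108],[295,125],[250,287],[170,272]])/4+[120,150]
P=ray(b,px,.034)
print("stand corners",P.round(4).tolist(),"c",P.mean(0).round(4))
e=lambda p,q:np.round([np.linalg.norm(q-p),np.degrees(np.arctan2(*(q-p)[1::-1]))],3)
print(e(P[3],P[0]),e(P[2],P[1]),e(P[1],P[0]),e(P[2],P[3]))
tip=ray(b,np.array([[172,315],[213,322]])/4+[120,150],.045);print("tip",tip.round(4).tolist())
w=ray(b,np.array([[325,340],[350,90],[45,330],[80,65]])/4+[120,150],.068);print("walls R,L",w.round(4).tolist())
q=(np.array([[604,486],[758,466],[761,481],[606,498]])-[400,260])/3+[370,135]
Q=ray(b,q,.165);print("panel",Q.round(4).tolist(),Q.mean(0).round(4),e(Q[1],Q[0]),e(Q[2],Q[3]))
c=(np.array([[432,327],[738,290],[777,497],[462,537]])-[400,260])/3+[370,135]
C=ray(b,c,.085);print("caddy",C.round(4).tolist(),C.mean(0).round(4),e(C[1],C[0]),e(C[2],C[3]),e(C[3],C[0]))
for s in(a,b):
  for n,z in(("jar",.1),("tape",.024),("primer",.122),("stirrer",.004),("sander",.027)):
    for d in ctrl.boxes_of(s,n)[:1]: print(n,ray(s,np.array(d["xy"])*[560,420],z).round(3),round(d["conf"],2))
# scene panel: color check
d=ctrl.cut_out(a,"panel"); print([(x["conf"],x["xy"]) for x in d])
# model overlay
def pose(x,y,yaw,z0):
  T=Rn.from_euler("z",yaw,degrees=True).as_matrix(); return lambda p:(np.atleast_2d(p)@T.T+[x,y,z0])
c0=P.mean(0); f=pose(c0[0],c0[1],-13,.022)
V=f([[57.5e-3,28e-3,.014],[57.5e-3,-28e-3,.014],[-57.5e-3,-28e-3,.014],[-57.5e-3,28e-3,.014]]);U=f([[-87.5e-3,13e-3,.023],[-87.5e-3,-13e-3,.023],[.0125,-.013,.023],[.0125,.013,.023]])
tiles=[]
for s,(x0,y0,x1,y1),k in((b,(130,160,220,240),4),(a,(280,130,370,190),4)):
  im=cv2.resize(s["color"][y0:y1,x0:x1,::-1],None,fx=k,fy=k,interpolation=cv2.INTER_CUBIC)
  for W,col in((V,(0,0,255)),(U,(0,255,0))):
    cv2.polylines(im,[np.int32((proj(s,W)+.5-[x0,y0])*k)],True,col,1)
  tiles.append(cv2.copyMakeBorder(im,0,320-im.shape[0],0,0,0))
cv2.imwrite("pics/ov.png",np.hstack(tiles))
```

```text
stand corners [[0.6495, 0.318, 0.034], [0.6371, 0.2602, 0.034], [0.5256, 0.2872, 0.034], [0.5361, 0.3423, 0.034]] c [0.5871 0.3019 0.034 ]
[  0.116 -12.075] [  0.115 -13.654] [5.9000e-02 7.7925e+01] [5.6000e-02 7.9217e+01]
tip [[0.5059, 0.3357, 0.045], [0.5011, 0.3079, 0.045]]
walls R,L [[0.487, 0.2265, 0.068], [0.653, 0.2146, 0.068], [0.4942, 0.4108, 0.068], [0.6717, 0.3968, 0.068]]
panel [[0.5348, -0.3489, 0.165], [0.5497, -0.4672, 0.165], [0.538, -0.4686, 0.165], [0.5255, -0.3499, 0.165]] [ 0.537  -0.4086  0.165 ] [ 0.119 97.186] [ 0.119 96.045]
caddy [[0.6852, -0.2394, 0.085], [0.7153, -0.5017, 0.085], [0.5358, -0.5213, 0.085], [0.5033, -0.2581, 0.085]] [ 0.6099 -0.3801  0.085 ] [ 0.264 96.564] [ 0.265 97.041] [0.183 5.874]
jar [[0.775 0.032 0.1  ]] 0.66
tape [[ 0.752 -0.017  0.024]] 0.74
primer [[ 0.8   -0.227  0.122]] 0.75
stirrer [[ 0.373 -0.015  0.004]] 0.77
sander [[0.368 0.202 0.027]] 0.9
jar [[0.734 0.075 0.1  ]] 0.63
tape [[ 0.784 -0.048  0.024]] 0.88
primer [[ 0.768 -0.174  0.122]] 0.93
stirrer [[0.378 0.008 0.004]] 0.73
sander [[0.366 0.206 0.027]] 0.62
[(0.97, [0.3421, 0.7124])]
```

View pics/ov.png

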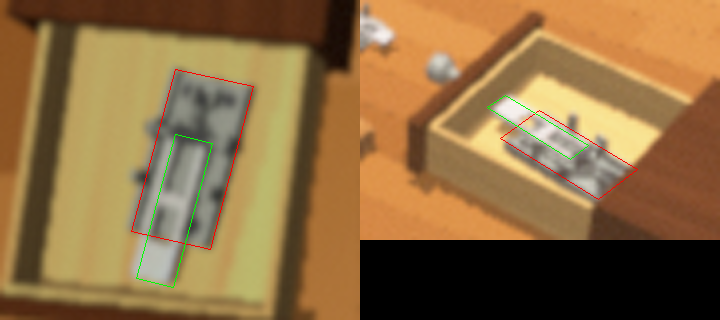

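The overlay matches the model: the top view's base outline (132–253, 70–250) and free end (137–176, 235–287) lie on the stand. The scene view agrees too. Grasp target is (0.582, 0.303) at yaw -13°.

```bash
cat > go.py <<'E'
import sys; from h import *
def go(pts):
    o=ctrl.get_obs(); p=np.array(o["tool_pos"]);R=Rn.from_euler("xyz",o["orientation"],degrees=True).as_matrix()
    R0=R; yaw=o["orientation"][2]
    print("t",round(o["clock"],2),"tcp",p.round(4),"rpy",np.round(o["orientation"],2),"open",round(o["opening"],4),"F",np.round(o["force"],1),"j",np.round(o["joint_pos"],0))
    for x,y,z,w in pts:
        d=R.T@(np.array([x,y,z])-p)/.8; t=-(((w-yaw+180)%360)-180)/90
        print((x,y,z,w),"->",d.round(4).tolist(),round(t,4))
if __name__=="__main__": go([tuple(map(float,a.split(","))) for a in sys.argv[1:]])
E
python3 go.py .582,.303,.25,-13
```

```text
t 1.8 tcp [0.2186 0.6386 0.2922] rpy [180.    0.  -18.9] open 0.0875 F [-0.2  0.4 -0.5] j [ 88.  21.   1.  -0. -70. -17.]
(0.582, 0.303, 0.25, -13.0) -> [0.5656, 0.2498, 0.0527] -0.0655
```

>>> send_rows([
  [[0.5656,0.2498,0.0527],-0.0655],
  [[0.5656,0.2498,0.0527],-0.0655],
  [[0.5656,0.2498,0.0527],-0.0655],
  [[0.5656,0.2498,0.0527],-0.0655],
  [[0.5656,0.2498,0.0527],-0.0655],
], gripper=1)

```text
clock: 2.22
tool_pos: [0.3721, 0.4964, 0.2746]
orientation: [-180.0, -0.0, -13.0]
force: [0.5, 0.2, 0.1]
opening: 0.0876
gripper_force: 0.0
```

```bash
python3 go.py .582,.303,.25,-13
```

```text
t 2.22 tcp [0.3721 0.4964 0.2746] rpy [-1.7998e+02 -1.0000e-02 -1.2960e+01] open 0.0876 F [0.5 0.2 0.1] j [ 71.  16.  -8.   0. -66.   6.]
(0.582, 0.303, 0.25, -13.0) -> [0.3099, 0.1767, 0.0307] 0.0004
```

>>> send_rows([
  [[0.31,0.1767,0.0307],0],
  [[0.31,0.1767,0.0307],0],
  [[0.31,0.1767,0.0307],0],
  [[0.31,0.1767,0.0307],0],
  [[0.31,0.1767,0.0307],0],
])

```text
clock: 2.63
tool_pos: [0.5249, 0.3555, 0.2568]
orientation: [-180.0, -0.0, -13.0]
force: [-0.1, 0.9, -0.2]
opening: 0.0878
gripper_force: 0.0
```

```bash
python3 go.py .582,.303,.2,-13
```

```text
t 2.63 tcp [0.5249 0.3555 0.2568] rpy [-1.7997e+02 -2.0000e-02 -1.2980e+01] open 0.0878 F [-0.1  0.9 -0.2] j [ 52.  18.  -8.   0. -64.  25.]
(0.582, 0.303, 0.2, -13.0) -> [0.0842, 0.0479, 0.071] 0.0002
```

>>> send_rows([
  [[0.0842,0.048,0.071],0],
  [[0.0842,0.048,0.071],0],
  [[0.0842,0.048,0.071],0],
  [[0.0842,0.048,0.09],0],
  [[0.0842,0.048,0.1],0],
])

```text
clock: 3.05
tool_pos: [0.5809, 0.3032, 0.1747]
orientation: [179.9, 0.1, -13.1]
force: [-0.4, 0.7, -0.1]
opening: 0.0879
gripper_force: 0.0
```

```bash
python3 go.py .582,.303,.091,-13
```

```text
t 3.05 tcp [0.5809 0.3032 0.1747] rpy [ 1.7991e+02  8.0000e-02 -1.3120e+01] open 0.0879 F [-0.4  0.7 -0.1] j [ 45.  24. -10.  -0. -56.  32.]
(0.582, 0.303, 0.091, -13.0) -> [0.0016, -0.0002, 0.1046] -0.0014
```

>>> send_rows([
  [[0.001,0,0.035],0],
  [[0.001,0,0.07],0],
  [[0.001,0,0.095],0],
  [[0.001,0,0.104],0],
  [[0.001,0,0.104],0],
])

```text
clock: 3.47
tool_pos: [0.5804, 0.3042, 0.0917]
orientation: [179.8, 0.1, -13.0]
force: [-0.5, 0.9, 0.4]
opening: 0.0873
gripper_force: 0.0
```

>>> send_rows([
  [[0,0,0],0],
  [[0,0,0],0],
  [[0,0,0],0],
  [[0,0,0],0],
  [[0,0,0],0],
], gripper=0)

```text
clock: 3.88
tool_pos: [0.5818, 0.3046, 0.0945]
orientation: [-179.9, -0.1, -13.0]
force: [-0.4, -0.3, 0.2]
opening: 0.0596
gripper_force: 0.0
```

```bash
python3 go.py .582,.303,.2,-13
```

```text
t 3.88 tcp [0.5818 0.3046 0.0945] rpy [-1.7992e+02 -5.0000e-02 -1.3000e+01] open 0.0596 F [-0.4 -0.3  0.2] j [ 45.  29. -15.   0. -46.  32.]
(0.582, 0.303, 0.2, -13.0) -> [0.0009, 0.0017, -0.1319] 0.0
```

>>> send_rows([
  [[0,0,0.002],0],
  [[0,0,0.002],0],
  [[0,0,0.002],0],
  [[0,0,0.002],0],
  [[0,0,0.002],0],
])

```text
clock: 4.3
tool_pos: [0.5829, 0.3053, 0.094]
orientation: [-179.8, -0.2, -13.0]
force: [0.7, -0.1, 8.2]
opening: 0.0552
gripper_force: 30.1
```

>>> send_rows([
  [[0,0,-0.01],0],
  [[0,0,-0.02],0],
  [[0,0,-0.04],0],
  [[0,0,-0.07],0],
  [[0,0,-0.1],0],
])

```text
clock: 4.72
tool_pos: [0.5802, 0.3033, 0.1712]
orientation: [179.8, 0.2, -13.0]
force: [0.5, 0.4, -5.8]
opening: 0.0559
gripper_force: 30.0
```

```bash
python3 go.py .582,.303,.2,-13; python3 -c "
from h import *
a=ctrl.snapshot('scene');save(a,'lift.png',(240,80,420,230),3)"
```

```text
t 4.72 tcp [0.5802 0.3033 0.1712] rpy [ 1.7981e+02  1.7000e-01 -1.3030e+01] open 0.0559 F [ 0.5  0.4 -5.8] j [ 45.  24. -11.  -0. -56.  32.]
(0.582, 0.303, 0.2, -13.0) -> [0.0021, 0.0, -0.036] -0.0004
```

View pics/lift.png

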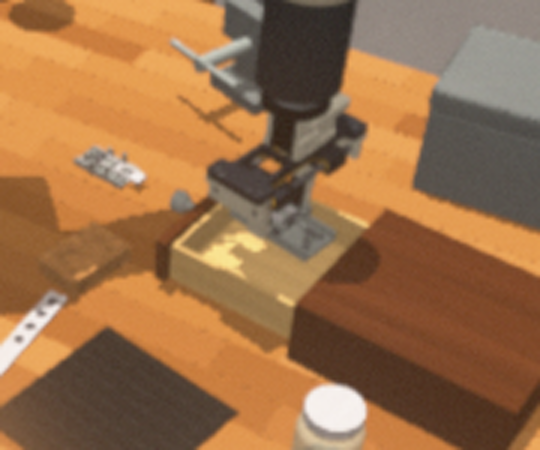

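The stand hangs in the fingers at about (300,235), with 5.8 N on the wrist. Now over to the mat.

```bash
python3 go.py .542,.0156,.2,-12
```

```text
t 4.77 tcp [0.5826 0.3048 0.1776] rpy [-179.84   -0.18  -12.96] open 0.0555 F [2.6 0.9 0.1] j [ 45.  24. -10.   0. -56.  32.]
(0.542, 0.0156, 0.2, -12.0) -> [0.0316, 0.3636, -0.0289] -0.0106
```

>>> send_rows([
  [[0,0.02,-0.028],0],
  [[0.01,0.06,-0.028],0],
  [[0.014,0.11,-0.028],0],
  [[0.018,0.16,-0.028],-0.01],
  [[0.02,0.21,-0.028],-0.01],
])

```text
clock: 5.18
tool_pos: [0.558, 0.1352, 0.1936]
orientation: [180.0, 0.1, -12.0]
force: [1.3, -1.0, -6.6]
opening: 0.0553
gripper_force: 30.0
```

>>> send_rows([
  [[0.003,0.05,0],0],
  [[0.006,0.09,0],0],
  [[0.009,0.12,0],0],
  [[0.011,0.14,0],0],
  [[0.011,0.15,0],0],
])

```text
clock: 5.6
tool_pos: [0.5413, 0.0154, 0.1938]
orientation: [180.0, 0.1, -12.2]
force: [0.4, 0.8, -8.0]
opening: 0.0557
gripper_force: 30.0
```

```bash
python3 go.py .542,.0156,.1,-12
```

```text
t 5.6 tcp [0.5413 0.0154 0.1938] rpy [ 1.7996e+02  1.0000e-01 -1.2240e+01] open 0.0557 F [ 0.4  0.8 -8. ] j [ 22.  13. -24.  -0. -53.  55.]
(0.542, 0.0156, 0.1, -12.0) -> [0.001, -0.0005, 0.1172] -0.0026
```

>>> send_rows([
  [[0.001,0,0.04],0],
  [[0.001,0,0.08],0],
  [[0.001,0,0.11],0],
  [[0.001,0,0.128],0],
  [[0.001,0,0.136],0],
])

```text
clock: 6.02
tool_pos: [0.5417, 0.0173, 0.0827]
orientation: [179.9, 0.2, -12.1]
force: [-0.1, -0.1, -6.6]
opening: 0.0556
gripper_force: 30.0
```

>>> send_rows([
  [[0,0,0],0],
  [[0,0,0],0],
  [[0,0,0.002],0],
  [[0,0,0.004],0],
  [[0,0,0.004],0],
])

```text
clock: 6.43
tool_pos: [0.5438, 0.0179, 0.0829]
orientation: [-180.0, -0.1, -12.1]
force: [-0.0, -0.4, -6.6]
opening: 0.0557
gripper_force: 30.0
```

```bash
python3 go.py .542,.0156,.073,-12;python3 -c "
from h import *
a=ctrl.snapshot('scene');save(a,'low.png',(200,120,350,260),4)"
```

```text
t 6.43 tcp [0.5438 0.0179 0.0829] rpy [-1.7995e+02 -7.0000e-02 -1.2100e+01] open 0.0557 F [-0.  -0.4 -6.6] j [ 23.  22. -30.  -0. -38.  55.]
(0.542, 0.0156, 0.073, -12.0) -> [-0.0017, 0.0032, 0.0124] -0.0011
```

View pics/low.png

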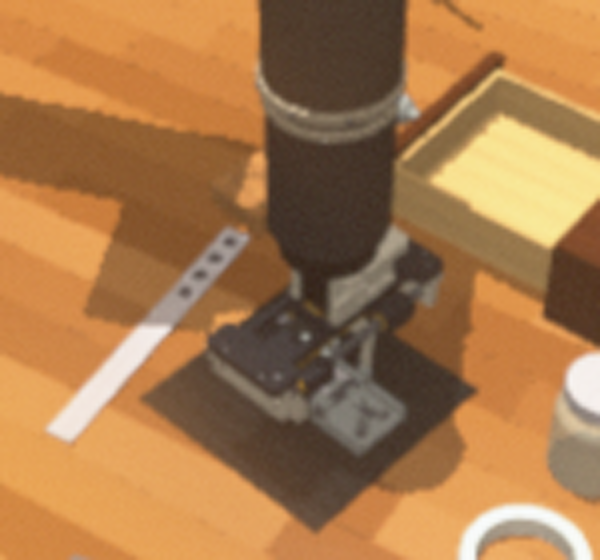

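The stand is just above the mat, with its rear edge near (360,450), well inside the mat outline. I lower it in small steps while watching the force.

>>> send_rows([
  [[0,0,0.002],0],
  [[0,0,0.004],0],
  [[0,0,0.006],0],
  [[0,0,0.008],0],
  [[0,0,0.008],0],
])

```text
clock: 6.9
tool_pos: [0.5433, 0.0175, 0.0754]
orientation: [180.0, 0.0, -12.1]
force: [-0.1, -0.1, -8.2]
opening: 0.0557
gripper_force: 30.0
```

>>> send_rows([
  [[0,0,0.001],0],
  [[0,0,0.002],0],
  [[0,0,0.003],0],
  [[0,0,0.003],0],
  [[0,0,0.003],0],
])

```text
clock: 7.32
tool_pos: [0.5435, 0.0176, 0.075]
orientation: [-180.0, -0.0, -12.1]
force: [-7.2, -0.0, 11.1]
opening: 0.0556
gripper_force: 30.1
```

>>> send_rows([
  [[0,0,-0.001],0],
  [[0,0,-0.001],0],
  [[0,0,-0.001],0],
  [[0,0,-0.001],0],
  [[0,0,-0.001],0],
], gripper=1)

```text
clock: 7.73
tool_pos: [0.5438, 0.0177, 0.0743]
orientation: [-180.0, -0.0, -12.1]
force: [0.2, 0.6, 0.3]
opening: 0.0832
gripper_force: 0.0
```

>>> send_rows([
  [[0,0,-0.02],0],
  [[0,0,-0.06],0],
  [[0,0,-0.1],0],
  [[0,0,-0.13],0],
  [[0,0,-0.15],0],
])

```text
clock: 8.15
tool_pos: [0.5445, 0.0179, 0.1971]
orientation: [-179.9, -0.2, -12.1]
force: [0.6, -0.7, -0.4]
opening: 0.0874
gripper_force: 0.0
```

```bash
python3 go.py .45,.035,.15,-12;python3 -c "
from h import *
o=ctrl.get_obs()
a=ctrl.snapshot('scene');b=ctrl.snapshot('top')
t=[]
for s,(x0,y0,x1,y1) in((a,(215,170,335,270)),(b,(225,165,345,265))):
  t.append(cv2.resize(s['color'][y0:y1,x0:x1,::-1],None,fx=3.3,fy=3.3,interpolation=cv2.INTER_CUBIC))
cv2.imwrite('pics/set.png',np.hstack(t))"
```

```text
t 8.15 tcp [0.5445 0.0179 0.1971] rpy [-179.92   -0.18  -12.07] open 0.0874 F [ 0.6 -0.7 -0.4] j [ 23.  13. -23.   0. -53.  55.]
(0.45, 0.035, 0.15, -12.0) -> [-0.1201, 0.0038, 0.0585] -0.0008
```

View pics/set.png

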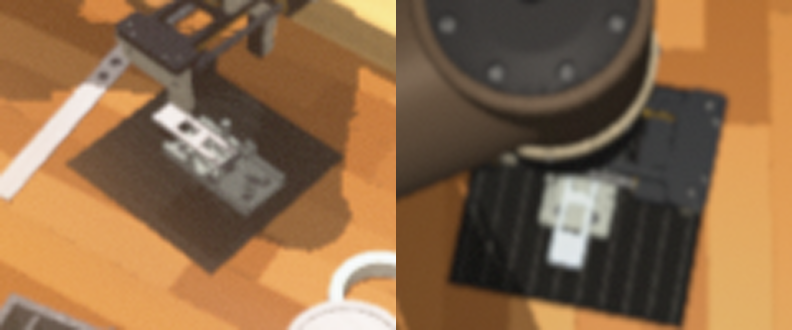

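The stand sits folded on the mat, clear of the fingers. In the left tile the free end is at (152–168, 103–118) and the rear corners at (250,215) and (285,178). In the right tile the free end is at (549–582, 265).

```bash
python3 -c "
from h import *
a=ctrl.snapshot('scene');b=ctrl.snapshot('top')
f=lambda s,p,o,z: print(ray(s,np.array(p,float)/3.3+o,z).round(4).tolist())
f(b,[[549-396,263],[582-396,268]],[225,165],.026)
f(b,[[538-396,222],[607-396,237]],[225,165],.017)
f(a,[[152,118],[168,103]],[215,170],.026)
f(a,[[250,215],[285,178]],[215,170],.017)
T=Rn.from_euler('z',-12.1,degrees=True).as_matrix()
o=np.array([.543,.0177,.003])+T@[.005,0,0]
for n,p in(('tip',[-.0775,0,.02]),('free',[-.0875,0,.023]),('frontL',[-.0575,.028,.014]),('frontR',[-.0575,-.028,.014]),('rear',[.0575,0,.014]),('pin',[.0125,0,.02])):print(n,(o+T@p).round(4))
def r(s,n):
  for d in ctrl.cut_out(s,n)[:1]:
    p=topoly(d['pixels'],.02,s);c=cv2.minAreaRect(np.float32(p[:,:2]*1000));print(n,np.round(c[0],1),np.round(c[1],1),c[2])
r(a,'stand');r(a,'back_tip');r(b,'back_tip')
"
```

```text
[[0.4635, 0.047, 0.026], [0.4593, 0.0202, 0.026]]
[[0.4977, 0.0569, 0.017], [0.4851, 0.0, 0.017]]
[[0.467, 0.0165, 0.026], [0.4694, 0.0427, 0.026]]
[[0.6117, -0.0321, 0.017], [0.6175, 0.0261, 0.017]]
tip [0.4721 0.0329 0.023 ]
free [0.4623 0.035  0.026 ]
frontL [0.4975 0.0561 0.017 ]
frontR [0.4858 0.0013 0.017 ]
rear [0.6041 0.0046 0.017 ]
pin [0.5601 0.014  0.023 ]
stand [543.9  12.8] [ 71.3 159. ] 77.18090057373047
back_tip [516.6  24.1] [ 29.6 104.1] 79.26351928710938
back_tip [497.8  28.9] [26.2 66.7] 77.45932006835938
```

```bash
python3 go.py .474,.0318,.13,-12.1 .474,.0318,.074,-12.1
```

```text
t 8.5 tcp [0.5429 0.0175 0.1931] rpy [ 1.7994e+02  1.0000e-01 -1.2110e+01] open 0.0878 F [ 0.3  0.1 -1. ] j [ 23.  13. -24.  -0. -53.  55.]
(0.474, 0.0318, 0.13, -12.1) -> [-0.0879, 0.0005, 0.079] -0.0001
(0.474, 0.0318, 0.074, -12.1) -> [-0.0878, 0.0004, 0.149] -0.0001
```

>>> send_rows([
  [[-0.04,0,0.01],0],
  [[-0.075,0,0.03],0],
  [[-0.088,0,0.07],0],
  [[-0.088,0,0.11],0],
  [[-0.088,0,0.12],0],
])

```text
clock: 8.92
tool_pos: [0.4715, 0.0315, 0.0943]
orientation: [179.8, 0.3, -12.1]
force: [0.1, -0.2, -1.3]
opening: 0.088
gripper_force: 0.0
```

>>> send_rows([
  [[0,0,0],0],
  [[0,0,0.01],0],
  [[0,0,0.02],0],
  [[0,0,0.028],0],
  [[0,0,0.028],0],
])

```text
clock: 9.33
tool_pos: [0.4746, 0.0322, 0.0751]
orientation: [180.0, 0.0, -12.1]
force: [-0.1, -0.7, -0.3]
opening: 0.0877
gripper_force: 0.0
```

>>> send_rows([
  [[0,0,0],0],
  [[0,0,0],0],
  [[0,0,0],0],
  [[0,0,0],0],
  [[0,0,0],0],
], gripper=0.4)

```text
clock: 9.75
tool_pos: [0.4748, 0.0325, 0.0762]
orientation: [-180.0, -0.0, -12.1]
force: [0.6, 0.3, 0.4]
opening: 0.0598
gripper_force: 0.0
```

```bash
python3 go.py .474,.0318,.074,-12.1;python3 -c "
from h import *
a=ctrl.snapshot('scene');save(a,'pin.png',(205,150,325,250),4)"
```

```text
t 9.75 tcp [0.4748 0.0325 0.0762] rpy [-1.7998e+02 -3.0000e-02 -1.2100e+01] open 0.0598 F [0.6 0.3 0.4] j [ 28.  17. -39.   0. -34.  50.]
(0.474, 0.0318, 0.074, -12.1) -> [-0.0008, 0.0011, 0.0027] 0.0
```

View pics/pin.png

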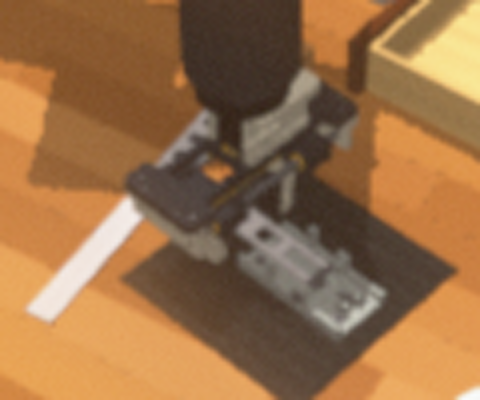

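The fingers straddle the free end at (235–290, 210), with the plate between them. I close on it.

>>> send_rows([
  [[0,0,0.002],0],
  [[0,0,0.002],0],
  [[0,0,0.002],0],
  [[0,0,0.002],0],
  [[0,0,0.002],0],
], gripper=0)

```text
clock: 10.22
tool_pos: [0.4746, 0.0324, 0.0742]
orientation: [180.0, 0.0, -12.1]
force: [0.3, 0.5, -0.2]
opening: 0.0252
gripper_force: 30.0
```

>>> send_rows([
  [[0,0,0],0],
  [[0,0,0],0],
  [[0,0,0],0],
  [[0,0,0],0],
  [[0,0,0],0],
])

```text
clock: 10.63
tool_pos: [0.4746, 0.0324, 0.0742]
orientation: [-180.0, 0.0, -12.1]
force: [-1.1, 0.2, -0.8]
opening: 0.025
gripper_force: 30.0
```

>>> send_rows([
  [[0.0008,0,-0.0135],0],
  [[0.0032,0,-0.0267],0],
  [[0.0072,0,-0.0396],0],
  [[0.0127,0,-0.0519],0],
  [[0.0197,0,-0.0635],0],
])

```text
clock: 11.05
tool_pos: [0.489, 0.0288, 0.1249]
orientation: [180.0, 0.1, -12.1]
force: [0.2, -0.2, -5.5]
opening: 0.0252
gripper_force: 30.0
```

```bash
python3 go.py; python3 -c "
from h import *
a=ctrl.snapshot('scene');save(a,'sw.png',(205,130,325,250),4)"
```

```text
t 11.05 tcp [0.489  0.0288 0.1249] rpy [ 1.7995e+02  1.2000e-01 -1.2130e+01] open 0.0252 F [ 0.2 -0.2 -5.5] j [ 26.  14. -34.  -0. -42.  52.]
```

View pics/sw.png

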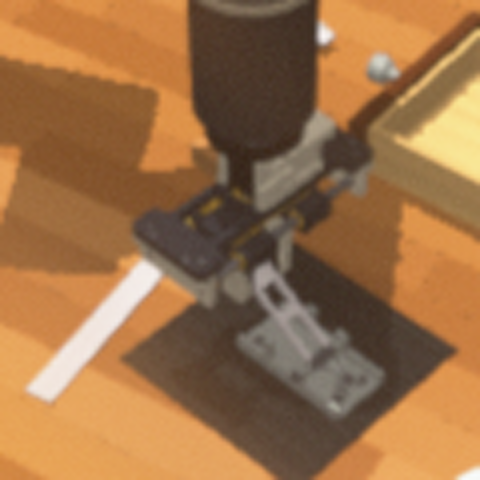

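The back has risen to about 35° (260–320, 270–345) and the base appears flat on the mat. I continue the arc.

>>> send_rows([
  [[0.0082,0,-0.0107],0],
  [[0.0177,0,-0.0203],0],
  [[0.0283,0,-0.0287],0],
  [[0.0398,0,-0.0357],0],
  [[0.052,0,-0.0414],0],
])

```text
clock: 11.52
tool_pos: [0.531, 0.0201, 0.1581]
orientation: [180.0, 0.1, -12.1]
force: [-0.9, -0.6, -6.3]
opening: 0.0258
gripper_force: 30.0
```

>>> send_rows([
  [[0.0129,0,-0.0041],0],
  [[0.0261,0,-0.0066],0],
  [[0.0396,0,-0.0076],0],
  [[0.053,0,-0.0069],0],
  [[0.0664,0,-0.0047],0],
])

```text
clock: 11.93
tool_pos: [0.5836, 0.009, 0.1616]
orientation: [180.0, 0.0, -12.1]
force: [-1.6, 0.7, -5.3]
opening: 0.0257
gripper_force: 30.0
```

```bash
python3 go.py; python3 -c "
from h import *
a=ctrl.snapshot('scene');save(a,'sw2.png',(205,130,325,250),4)"
```

```text
t 11.93 tcp [0.5836 0.009  0.1616] rpy [ 1.7999e+02  2.0000e-02 -1.2110e+01] open 0.0257 F [-1.6  0.7 -5.3] j [ 20.  19. -21.  -0. -51.  58.]
```

View pics/sw2.png

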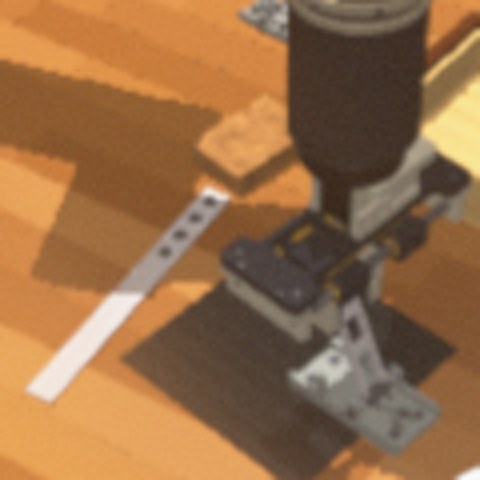

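The fingers carry about the stand's whole weight and the base has been dragged forward to (290–440, 345–450). I lower it gently and take stock.

>>> send_rows([
  [[0,0,0.003],0],
  [[0,0,0.006],0],
  [[0,0,0.009],0],
  [[0,0,0.012],0],
  [[0,0,0.012],0],
])

```text
clock: 12.4
tool_pos: [0.5828, 0.0094, 0.1555]
orientation: [-180.0, -0.1, -12.0]
force: [-9.7, 1.1, 21.8]
opening: 0.0252
gripper_force: 30.0
```

```bash
python3 go.py; python3 -c "
from h import *
a=ctrl.snapshot('scene');b=ctrl.snapshot('top')
t=[]
for s,(x0,y0,x1,y1) in((a,(225,155,325,255)),(b,(230,165,330,265))):
  t.append(cv2.resize(s['color'][y0:y1,x0:x1,::-1],None,fx=4,fy=4,interpolation=cv2.INTER_CUBIC))
cv2.imwrite('pics/tw.png',np.hstack(t))"
```

```text
t 12.4 tcp [0.5828 0.0094 0.1555] rpy [-1.7999e+02 -1.4000e-01 -1.2000e+01] open 0.0252 F [-9.7  1.1 21.8] j [ 20.  19. -21.   0. -50.  58.]
```

View pics/tw.png

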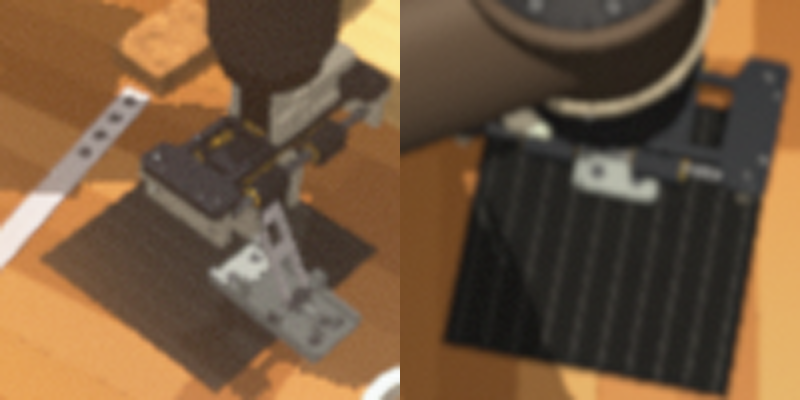

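The arm is pressing now (22 N). From tip height the back is near 1.13 rad and the base is about 58 mm too far forward. I have now used up the pictures and will go by numbers from here: lift slightly, carry it back 58 mm and lower.

>>> send_rows([
  [[0,0,-0.006],0],
  [[0,0,-0.013],0],
  [[0,0,-0.02],0],
  [[-0.01,0,-0.022],0],
  [[-0.02,0,-0.022],0],
])

```text
clock: 12.92
tool_pos: [0.5675, 0.0128, 0.1705]
orientation: [-180.0, -0.1, -12.1]
force: [0.9, 0.1, -4.2]
opening: 0.0259
gripper_force: 30.0
```

>>> send_rows([
  [[-0.015,0,0],0],
  [[-0.03,0,0],0],
  [[-0.045,0,0],0],
  [[-0.052,0,0],0],
  [[-0.052,0,0],0],
])

```text
clock: 13.33
tool_pos: [0.5247, 0.0214, 0.1699]
orientation: [180.0, 0.0, -12.1]
force: [-1.6, -0.4, -5.2]
opening: 0.0258
gripper_force: 30.0
```

```bash
python3 go.py; python3 -c "
from h import *
a=ctrl.snapshot('scene');b=ctrl.snapshot('top')
for s,n in((a,'scene'),(b,'top')):
  for th in('stand','back_tip'):
   for d in ctrl.cut_out(s,th)[:2]:
    p=topoly(d['pixels'],.02,s);c=cv2.minAreaRect(np.float32(p[:,:2]*1000));ys,xs=np.nonzero(d['pixels']);print(n,th,round(d['conf'],2),np.round(c[0]),np.round(c[1]),round(c[2]),xs.min(),xs.max(),ys.min(),ys.max())
"
```

```text
t 13.33 tcp [0.5247 0.0214 0.1699] rpy [ 1.7999e+02  4.0000e-02 -1.2070e+01] open 0.0258 F [-1.6 -0.4 -5.2] j [ 24.  13. -27.  -0. -49.  54.]
scene stand 0.95 [533.  27.] [ 96. 164.] 62 266 301 193 230
scene back_tip 0.53 [524.  58.] [ 30. 125.] 46 277 289 193 220
scene back_tip 0.39 [557.  22.] [ 84. 106.] 83 266 300 194 229
top stand 0.59 [ 807. -189.] [117. 162.] 63 334 380 95 150
```

```bash
cat > fit.py <<'E'
from h import *
def box(x0,x1,y0,y1,z0,z1): return np.array([[x,y,z] for x in(x0,x1) for y in(y0,y1) for z in(z0,z1)])/1e3
BASE=[box(-57.5,57.5,-28,28,0,6),box(-57.5,57.5,-28,-23,0,14),box(-57.5,57.5,23,28,0,14)]+[box(*x,*y,0,z) for x,z in(((-26,-18),34),((6.5,18.5),28)) for y in((-28,-23),(23,28))]
BACK=[box(-100,-74,-13,13,-3,3),box(-80,0,-13,-6,-3,3),box(-80,0,6,13,-3,3),box(-50,-40,-13,13,-3,3)]
Rz=Rn.from_euler("z",-12.1,degrees=True)
def render(s,tip,phi,th,yaw=-12.1):
    Rz=Rn.from_euler("z",yaw,degrees=True)
    m=np.zeros((420,560),np.uint8)
    Rb=Rz*Rn.from_euler("y",phi); pin=tip-Rb.apply([-.09,0,0])
    Rs=Rz*Rn.from_euler("y",phi-th); o=pin-Rs.apply([.0125,0,.02])
    for B,R,c in[(x,Rs,o) for x in BASE]+[(x,Rb,pin) for x in BACK]:
        cv2.fillConvexPoly(m,cv2.convexHull(np.int32(np.round(proj(s,R.apply(B)+c)))),1)
    return m,o,Rs
E
python3 - <<'E'
from fit import *
a=ctrl.snapshot("scene");M=ctrl.cut_out(a,"stand")[0]["pixels"]
g=ctrl.get_obs()["tool_pos"]; res=[]
for dz in(0,.004):
 for phi in np.arange(.5,1.7,.05):
  for pit in np.arange(-.5,.55,.05):
   tip=np.array(g)-[0,0,.047+dz]
   m,o,Rs=render(a,tip,phi,phi-pit); c=np.r_[Rs.apply([[-.0575,0,0],[.0575,0,0]])[:,2]]+o[2]
   if c.min()<-.002: continue
   m[:193]=0; m=m>0
   res.append(((m&M).sum()/(m|M).sum(),dz,phi,phi-pit,pit,o.round(3).tolist(),c.round(3).tolist()))
res.sort(key=lambda r:-r[0])
for r in res[:8]: print(r)
E
```

```text
(np.float64(0.8476190476190476), 0.004, np.float64(1.1500000000000006), np.float64(1.3500000000000005), np.float64(-0.20000000000000007), [0.554, 0.015, 0.014], [0.003, 0.026])
(np.float64(0.8461538461538461), 0.004, np.float64(1.1000000000000005), np.float64(1.3500000000000005), np.float64(-0.25000000000000006), [0.559, 0.014, 0.016], [0.002, 0.03])
(np.float64(0.844566712517194), 0.004, np.float64(1.1500000000000006), np.float64(1.4000000000000006), np.float64(-0.25000000000000006), [0.555, 0.015, 0.014], [-0.0, 0.028])
(np.float64(0.832425068119891), 0.004, np.float64(1.1000000000000005), np.float64(1.3000000000000007), np.float64(-0.20000000000000007), [0.558, 0.014, 0.016], [0.005, 0.028])
(np.float64(0.824396782841823), 0.004, np.float64(1.1000000000000005), np.float64(1.2000000000000006), np.float64(-0.10000000000000009), [0.556, 0.015, 0.017], [0.011, 0.023])
(np.float64(0.8216216216216217), 0.004, np.float64(1.1500000000000006), np.float64(1.3000000000000007), np.float64(-0.15000000000000008), [0.553, 0.015, 0.015], [0.006, 0.023])
(np.float64(0.8212824010914052), 0.004, np.float64(1.1000000000000005), np.float64(1.2500000000000007), np.float64(-0.15000000000000008), [0.557, 0.015, 0.017], [0.008, 0.025])
(np.float64(0.8169582772543742), 0.004, np.float64(1.1500000000000006), np.float64(1.2500000000000007), np.float64(-0.10000000000000009), [0.552, 0.016, 0.015], [0.01, 0.021])
```

Fit: back at φ≈1.13 rad in the world, joint ≈1.3 rad (already past centre), base hanging slightly front-down, origin on the mat. I lower it until flat, push on along the arc, then release.

>>> send_rows([
  [[0,0,0.004],0],
  [[0,0,0.008],0],
  [[0,0,0.012],0],
  [[0,0,0.015],0],
  [[0,0,0.016],0],
])

```text
clock: 14.15
tool_pos: [0.5264, 0.0213, 0.1566]
orientation: [180.0, 0.0, -12.1]
force: [1.0, 0.3, -4.5]
opening: 0.0254
gripper_force: 30.0
```

>>> send_rows([
  [[0,0,0.001],0],
  [[0,0,0.002],0],
  [[0,0,0.003],0],
  [[0,0,0.004],0],
  [[0,0,0.004],0],
])

```text
clock: 14.57
tool_pos: [0.5262, 0.0214, 0.1561]
orientation: [-180.0, -0.0, -12.1]
force: [-10.1, 1.7, 18.8]
opening: 0.0256
gripper_force: 30.0
```

```bash
cat > st.py <<'E'
from fit import *
a=ctrl.snapshot("scene");M=ctrl.cut_out(a,"stand")[0]["pixels"];y0=np.nonzero(M)[0].min()
g=ctrl.get_obs()["tool_pos"]; res=[]
for phi in np.arange(.9,1.95,.05):
  for pit in np.arange(-.4,.25,.04):
   tip=np.array(g)-[0,0,.051]
   m,o,Rs=render(a,tip,phi,phi-pit); c=np.r_[Rs.apply([[-.0575,0,0],[.0575,0,0]])[:,2]]+o[2]
   if c.min()<-.003: continue
   m[:y0]=0; m=m>0
   res.append((round((m&M).sum()/(m|M).sum(),3),round(phi,2),round(phi-pit,2),round(pit,2),o.round(3).tolist(),c.round(3).tolist()))
res.sort(key=lambda r:-r[0])
for r in res[:5]: print(r)
print(ctrl.get_obs()["force"])
E
python3 st.py
```

```text
(np.float64(0.809), np.float64(1.1), np.float64(1.14), np.float64(-0.04), [0.555, 0.015, 0.004], [0.002, 0.007])
(np.float64(0.803), np.float64(1.15), np.float64(1.23), np.float64(-0.08), [0.551, 0.016, 0.002], [-0.003, 0.007])
(np.float64(0.795), np.float64(1.15), np.float64(1.19), np.float64(-0.04), [0.551, 0.016, 0.002], [0.0, 0.005])
(np.float64(0.792), np.float64(1.1), np.float64(1.02), np.float64(0.08), [0.552, 0.016, 0.006], [0.011, 0.001])
(np.float64(0.791), np.float64(1.05), np.float64(1.13), np.float64(-0.08), [0.559, 0.014, 0.006], [0.001, 0.011])
[-10.54175435   1.86974139  19.20945817]
```

>>> send_rows([
  [[0.0072,0,-0.0031],0],
  [[0.0147,0,-0.0057],0],
  [[0.0223,0,-0.0078],0],
  [[0.03,0,-0.0093],0],
  [[0.0378,0,-0.0103],0],
])

```text
clock: 15.08
tool_pos: [0.5562, 0.015, 0.1634]
orientation: [-180.0, -0.0, -12.1]
force: [-3.8, 1.0, 4.2]
opening: 0.0256
gripper_force: 30.0
```

```bash
python3 st.py
```

```text
(np.float64(0.885), np.float64(1.45), np.float64(1.41), np.float64(0.04), [0.555, 0.015, 0.004], [0.006, 0.001])
(np.float64(0.883), np.float64(1.45), np.float64(1.45), np.float64(-0.0), [0.555, 0.015, 0.003], [0.003, 0.003])
(np.float64(0.872), np.float64(1.45), np.float64(1.49), np.float64(-0.04), [0.556, 0.015, 0.003], [0.0, 0.005])
(np.float64(0.868), np.float64(1.45), np.float64(1.37), np.float64(0.08), [0.554, 0.015, 0.004], [0.009, -0.0])
(np.float64(0.858), np.float64(1.5), np.float64(1.5), np.float64(-0.0), [0.551, 0.016, 0.003], [0.003, 0.003])
[-3.18960295 -0.62420259  7.42293732]
```

>>> send_rows([
  [[0.009,0,-0.0006],0],
  [[0.018,0,-0.0005],0],
  [[0.0269,0,0.0002],0],
  [[0.0358,0,0.0018],0],
  [[0.0435,0,0.0037],0],
])

```text
clock: 15.6
tool_pos: [0.5913, 0.0075, 0.1597]
orientation: [-180.0, -0.1, -12.1]
force: [-1.3, -0.2, 4.2]
opening: 0.0253
gripper_force: 30.0
```

>>> send_rows([
  [[0,0,0],0],
  [[0,0,0],0],
  [[0,0,0],0],
  [[0,0,0],0],
  [[0,0,0],0],
], gripper=0.6)

```text
clock: 16.02
tool_pos: [0.5897, 0.0078, 0.1591]
orientation: [-180.0, 0.0, -12.1]
force: [0.6, 0.8, -0.3]
opening: 0.0507
gripper_force: 0.0
```

>>> send_rows([
  [[0,0,-0.02],0],
  [[0,0,-0.06],0],
  [[0,0,-0.1],0],
  [[0,0,-0.13],0],
  [[0,0,-0.16],0],
])

```text
clock: 16.43
tool_pos: [0.5898, 0.0078, 0.289]
orientation: [-180.0, -0.1, -12.1]
force: [0.1, -0.1, 0.4]
opening: 0.0528
gripper_force: 0.0
```

```bash
cat > st2.py <<'E'
from fit import *
a=ctrl.snapshot("scene");M=ctrl.cut_out(a,"stand")[0]["pixels"];y0=np.nonzero(M)[0].min();print(y0,M.sum(),ctrl.get_obs()["clock"])
from itertools import product
def sc(p):
  x,y,th,yaw=p; Rz=Rn.from_euler("z",yaw,degrees=True);o=np.array([x,y,.003])
  tip=o+Rz.apply([.0125,0,.02])+(Rz*Rn.from_euler("y",th)).apply([-.09,0,0])
  m=render(a,tip,th,th,yaw)[0]>0
  return -(m&M).sum()/(m|M).sum()
best=min((sc(p),p) for p in product(np.arange(.54,.575,.004),np.arange(.0,.03,.004),(.1,1.0,1.45,1.7,1.92),(-16,-12,-8)))
print(best)
from scipy.optimize import minimize
r=minimize(sc,best[1],method="Nelder-Mead",options=dict(initial_simplex=[np.array(best[1])+d for d in([0]*4,[.003,0,0,0],[0,.003,0,0],[0,0,.08,0],[0,0,0,2])]));print(r.fun,r.x.round(4))
E
python3 st2.py; python3 go.py
```

```text
204 665 16.5333
(np.float64(-0.9151079136690647), (np.float64(0.552), np.float64(0.016), 1.92, -12))
-0.9472913616398243 [  0.5543   0.0153   1.9012 -11.5415]
t 16.53 tcp [0.5916 0.008  0.292 ] rpy [-179.83   -0.42  -12.06] open 0.0527 F [ 0.3  0.9 -0.3] j [ 20.  13. -11.   0. -66.  58.]
```

The stand is fully open at (0.554, 0.015), yaw -11.7°, θ≈1.9 and on the mat (fit IoU 0.95). Next is the board.

```bash
python3 go.py .537,-.4086,.28,-83.4
```

```text
t 16.53 tcp [0.5916 0.008  0.292 ] rpy [-179.83   -0.42  -12.06] open 0.0527 F [ 0.3  0.9 -0.3] j [ 20.  13. -11.   0. -66.  58.]
(0.537, -0.4086, 0.28, -83.4) -> [0.042, 0.5235, 0.0138] 0.7927
```

>>> send_rows([
  [[0.042,0.5235,0.0138],0.7927],
  [[0.042,0.5235,0.0138],0.7927],
  [[0.042,0.5235,0.0138],0.7927],
  [[0.042,0.5235,0.0138],0.7927],
  [[0.042,0.5235,0.0138],0.7927],
])

```text
clock: 16.95
tool_pos: [0.5619, -0.2002, 0.2815]
orientation: [-180.0, 0.0, -48.2]
force: [1.5, -0.8, -0.4]
opening: 0.0527
gripper_force: 0.0
```

```bash
python3 go.py .537,-.4086,.28,-83.4
```

```text
t 16.95 tcp [ 0.5619 -0.2002  0.2815] rpy [-179.99    0.    -48.22] open 0.0527 F [ 1.5 -0.8 -0.4] j [ -1.  14. -11.  -0. -66.  43.]
(0.537, -0.4086, 0.28, -83.4) -> [0.1735, 0.1968, 0.0018] 0.3909
```

>>> send_rows([
  [[0.1735,0.1968,0.0018],0.391],
  [[0.1735,0.1968,0.0018],0.391],
  [[0.1735,0.1968,0.0018],0.391],
  [[0.1735,0.1968,0.0018],0.391],
  [[0.1735,0.1968,0.0018],0.391],
])

```text
clock: 17.37
tool_pos: [0.5383, -0.4075, 0.2798]
orientation: [180.0, 0.0, -83.4]
force: [1.2, 0.0, -1.6]
opening: 0.0525
gripper_force: 0.0
```

>>> send_rows([
  [[0,0,0],0],
  [[0,0,0],0],
  [[0,0,0],0],
  [[0,0,0],0],
  [[0,0,0],0],
])

```text
clock: 17.78
tool_pos: [0.5395, -0.4045, 0.2805]
orientation: [-180.0, -0.0, -83.0]
force: [-0.2, -0.1, 0.2]
opening: 0.0528
gripper_force: 0.0
```

```bash
python3 go.py .537,-.4086,.235,-83.4 .537,-.4086,.195,-83.4
python3 - <<'E'
from h import *
a=ctrl.snapshot("scene")
for d in ctrl.cut_out(a,"panel")[:2]:
    c=max(cv2.findContours(d["pixels"].astype(np.uint8),0,2)[0],key=cv2.contourArea)
    q=cv2.minAreaRect(c); h=cv2.approxPolyDP(c,4,True)[:,0]
    print(round(d["conf"],2),h.tolist())
# predicted top edge corners
T=Rn.from_euler("z",6.6,degrees=True)
P=T.apply(np.array([[sx*.005,sy*.06,z] for z in(.165,.085) for sx in(-1,1) for sy in(-1,1)]))+[.537,-.4086,0]
print(proj(a,P).round(0).tolist())
E
```

```text
t 17.78 tcp [ 0.5395 -0.4045  0.2805] rpy [-179.98   -0.    -82.98] open 0.0528 F [-0.2 -0.1  0.2] j [-20.  21.  -0.  -0. -69.  27.]
(0.537, -0.4086, 0.235, -83.4) -> [0.0046, 0.0037, 0.0568] 0.0046
(0.537, -0.4086, 0.195, -83.4) -> [0.0046, 0.0037, 0.1068] 0.0046
0.86 [[202, 286], [191, 285], [174, 310], [181, 329], [207, 294]]
[[171.0, 308.0], [199.0, 269.0], [175.0, 310.0], [203.0, 270.0], [177.0, 324.0], [203.0, 285.0], [181.0, 325.0], [206.0, 287.0]]
```

>>> send_rows([
  [[0.004,0.003,0.03],0.005],
  [[0.004,0.003,0.06],0.005],
  [[0.004,0.003,0.08],0.005],
  [[0.004,0.003,0.1],0.005],
  [[0.004,0.003,0.106],0.005],
])

```text
clock: 18.3
tool_pos: [0.5364, -0.4078, 0.1929]
orientation: [179.8, 0.1, -83.5]
force: [-0.6, 0.4, 0.2]
opening: 0.0524
gripper_force: 0.0
```

>>> send_rows([
  [[0,0,0],0],
  [[0,0,0],0],
  [[0,0,0],0],
  [[0,0,0],0],
  [[0,0,0],0],
], gripper=0)

```text
clock: 18.72
tool_pos: [0.5375, -0.4094, 0.1966]
orientation: [-179.9, -0.1, -83.5]
force: [-0.1, 0.2, 0.6]
opening: 0.0249
gripper_force: 0.0
```

>>> send_rows([
  [[0,0,0],0],
  [[0,0,0],0],
  [[0,0,0],0],
  [[0,0,0],0],
  [[0,0,0],0],
])

```text
clock: 19.13
tool_pos: [0.5372, -0.4093, 0.1959]
orientation: [-180.0, -0.0, -83.5]
force: [-0.0, 0.7, 3.1]
opening: 0.0096
gripper_force: 30.0
```

>>> send_rows([
  [[0,0,-0.02],0],
  [[0,0,-0.055],0],
  [[0,0,-0.1],0],
  [[0,0,-0.145],0],
  [[0,0,-0.185],0],
])

```text
clock: 19.55
tool_pos: [0.5368, -0.4092, 0.3453]
orientation: [180.0, -0.0, -83.6]
force: [0.8, 0.2, -1.4]
opening: 0.0099
gripper_force: 30.0
```

```bash
python3 go.py .545,.017,.345,-101.7
python3 - <<'E'
from h import *
a=ctrl.snapshot("scene");b=ctrl.snapshot("top");g=np.array(ctrl.get_obs()["tool_pos"])
for s in(a,b):
  for d in ctrl.cut_out(s,"panel")[:1]:
    c=max(cv2.findContours(d["pixels"].astype(np.uint8),0,2)[0],key=cv2.contourArea)
    print(round(d["conf"],2),cv2.approxPolyDP(c,3,True)[:,0].tolist())
T=Rn.from_euler("z",6.5,degrees=True)
P=T.apply(np.array([[-.005,sy*.06,z] for z in(-.031,-.1907) for sy in(-1,1)]))+g
print(proj(a,P).round(0).tolist(),proj(b,P).round(0).tolist())
E
```

```text
t 19.55 tcp [ 0.5368 -0.4092  0.3453] rpy [179.99  -0.   -83.55] open 0.0099 F [ 0.8  0.2 -1.4] j [-21.  19.   5.   0. -76.  27.]
(0.545, 0.017, 0.345, -101.7) -> [-0.5282, -0.07, 0.0003] 0.2016
0.73 [[169, 261], [159, 276], [175, 312], [202, 273], [197, 274], [190, 264], [182, 268]]
[[157.0, 273.0], [190.0, 231.0], [171.0, 310.0], [199.0, 271.0]] [[532.0, 196.0], [469.0, 203.0], [490.0, 208.0], [438.0, 214.0]]
```

The board is held at its full 10 mm, and its lower edge at (175,312)–(202,273) matches the prediction. I carry it over the seat.

```bash
python3 go.py .5494,.0163,.345,-101.7
```

```text
t 19.75 tcp [ 0.5371 -0.4091  0.344 ] rpy [-1.7991e+02 -1.0000e-02 -8.3560e+01] open 0.01 F [-0.4  0.6 -2.3] j [-21.  19.   5.  -0. -76.  27.]
(0.5494, 0.0163, 0.345, -101.7) -> [-0.5267, -0.0749, -0.0012] 0.2015
```

>>> send_rows([
  [[-0.03,-0.004,-0.001],0.02],
  [[-0.075,-0.011,-0.001],0.06],
  [[-0.125,-0.018,-0.001],0.1],
  [[-0.175,-0.025,-0.001],0.14],
  [[-0.225,-0.032,-0.001],0.18],
])

```text
clock: 20.17
tool_pos: [0.5412, -0.2258, 0.3419]
orientation: [179.8, 0.0, -100.0]
force: [0.9, 0.3, -0.8]
opening: 0.0098
gripper_force: 30.0
```

```bash
python3 go.py .5494,.0163,.345,-101.7
```

```text
t 20.17 tcp [ 0.5412 -0.2258  0.3419] rpy [ 1.7978e+02  2.0000e-02 -9.9990e+01] open 0.0098 F [ 0.9  0.3 -0.8] j [ -4.  11.  -6.  -0. -73.  -6.]
(0.5494, 0.0163, 0.345, -101.7) -> [-0.2998, 0.0424, -0.0037] 0.0191
```

>>> send_rows([
  [[-0.05,0.007,-0.003],0.01],
  [[-0.1,0.014,-0.003],0.019],
  [[-0.15,0.021,-0.003],0.019],
  [[-0.195,0.028,-0.003],0.019],
  [[-0.235,0.034,-0.003],0.019],
])

```text
clock: 20.58
tool_pos: [0.5462, -0.0354, 0.3448]
orientation: [179.8, -0.0, -101.4]
force: [1.8, -0.3, -0.9]
opening: 0.0101
gripper_force: 30.0
```

```bash
python3 go.py .5494,.0163,.345,-101.7
```

```text
t 20.58 tcp [ 0.5462 -0.0354  0.3448] rpy [ 1.7983e+02 -4.0000e-02 -1.0143e+02] open 0.0101 F [ 1.8 -0.3 -0.9] j [ 17.   7. -11.  -0. -73. -28.]
(0.5494, 0.0163, 0.345, -101.7) -> [-0.0641, 0.0089, -0.0003] 0.003
```

>>> send_rows([
  [[-0.03,0.004,0],0],
  [[-0.05,0.007,0],0],
  [[-0.06,0.009,0],0.003],
  [[-0.064,0.009,0],0.003],
  [[-0.064,0.009,0],0.003],
])

```text
clock: 21.0
tool_pos: [0.5502, 0.0142, 0.3455]
orientation: [179.9, -0.1, -101.7]
force: [0.4, -0.1, -0.8]
opening: 0.01
gripper_force: 30.0
```

>>> send_rows([
  [[0,0,0],0],
  [[0,0,0],0],
  [[0,0,0],0],
  [[0,0,0],0],
  [[0,0,0],0],
])

```text
clock: 21.42
tool_pos: [0.5505, 0.0134, 0.3467]
orientation: [-180.0, 0.0, -101.8]
force: [-0.0, -0.3, -1.1]
opening: 0.0099
gripper_force: 30.0
```

```bash
python3 go.py .5494,.0163,.225,-101.7
python3 - <<'E'
from h import *
a=ctrl.snapshot("scene");g=np.array(ctrl.get_obs()["tool_pos"])
for d in ctrl.cut_out(a,"panel")[:1]:
    c=max(cv2.findContours(d["pixels"].astype(np.uint8),0,2)[0],key=cv2.contourArea)
    print(round(d["conf"],2),cv2.approxPolyDP(c,2.5,True)[:,0].tolist())
T=Rn.from_euler("z",-11.7,degrees=True)
P=T.apply(np.array([[sx*.005,sy*.06,z] for z in(-.031,-.1907) for sx in(-1,1) for sy in(-1,1)]))+g
print(proj(a,P).round(0).tolist())
E
```

```text
t 21.42 tcp [0.5505 0.0134 0.3467] rpy [-179.99    0.   -101.78] open 0.0099 F [-0.  -0.3 -1.1] j [ 22.   7. -10.   0. -73. -34.]
(0.5494, 0.0163, 0.225, -101.7) -> [-0.0033, 0.002, 0.1521] -0.0009
0.65 [[296, 154], [287, 162], [283, 160], [281, 151], [268, 157], [268, 200], [274, 199], [296, 180]]
[[267.0, 157.0], [297.0, 137.0], [269.0, 159.0], [299.0, 138.0], [267.0, 198.0], [294.0, 178.0], [270.0, 200.0], [297.0, 179.0]]
```

>>> send_rows([
  [[-0.003,0.002,0.03],0],
  [[-0.003,0.002,0.07],0],
  [[-0.003,0.002,0.11],0],
  [[-0.003,0.002,0.14],0],
  [[-0.003,0.002,0.155],0],
])

```text
clock: 21.93
tool_pos: [0.5478, 0.0163, 0.2193]
orientation: [179.8, -0.1, -101.8]
force: [-0.9, -0.7, -1.8]
opening: 0.0098
gripper_force: 30.0
```

>>> send_rows([
  [[0,0,0.003],0],
  [[0,0,0.006],0],
  [[0,0,0.009],0],
  [[0,0,0.012],0],
  [[0,0,0.012],0],
])

```text
clock: 22.35
tool_pos: [0.5497, 0.0168, 0.2136]
orientation: [-179.9, 0.0, -101.7]
force: [-0.6, -0.6, -2.4]
opening: 0.0101
gripper_force: 30.0
```

```bash
python3 go.py .5494,.0163,.2077,-101.7; python3 st2.py | tail -1
```

```text
t 22.35 tcp [0.5497 0.0168 0.2136] rpy [-1.7994e+02  4.0000e-02 -1.0173e+02] open 0.0101 F [-0.6 -0.6 -2.4] j [ 22.  13. -22.  -0. -56. -34.]
(0.5494, 0.0163, 0.2077, -101.7) -> [0.0007, 0.0002, 0.0074] -0.0003
-0.4936507936507937 [  0.5525   0.0146   1.9691 -11.6357]
```

Stand unmoved. Final lowering onto the seat, feeling for contact.

>>> send_rows([
  [[0,0,0.0015],0],
  [[0,0,0.003],0],
  [[0,0,0.0045],0],
  [[0,0,0.006],0],
  [[0,0,0.006],0],
])

```text
clock: 22.87
tool_pos: [0.5495, 0.0167, 0.2088]
orientation: [-180.0, -0.0, -101.7]
force: [-1.3, 0.0, 3.4]
opening: 0.01
gripper_force: 30.0
```

>>> send_rows([
  [[0,0,0.0008],0],
  [[0,0,0.0016],0],
  [[0,0,0.0022],0],
  [[0,0,0.0022],0],
  [[0,0,0.0022],0],
])

```text
clock: 23.28
tool_pos: [0.55, 0.0166, 0.2087]
orientation: [-179.9, 0.0, -101.7]
force: [-3.8, 1.1, 16.3]
opening: 0.0102
gripper_force: 30.1
```

The board bears on the seat at the expected height. I relieve the pressure, open a little, and lead it back with the fingers as a loose cage.

>>> send_rows([
  [[0,0,-0.0015],0],
  [[0,-0.003,-0.002],0],
  [[0,-0.006,-0.002],0],
  [[0,-0.01,-0.002],0],
  [[0,-0.015,-0.002],0],
], gripper=0.4)

```text
clock: 23.7
tool_pos: [0.5614, 0.0142, 0.2079]
orientation: [180.0, -0.0, -101.7]
force: [0.7, 1.2, -0.7]
opening: 0.0336
gripper_force: 0.0
```

>>> send_rows([
  [[0,-0.006,0],0],
  [[0,-0.012,0],0],
  [[0,-0.018,0],0],
  [[0,-0.024,0],0],
  [[0,-0.03,0],0],
])

```text
clock: 24.12
tool_pos: [0.5852, 0.0092, 0.208]
orientation: [180.0, -0.0, -101.7]
force: [-0.4, 0.9, 0.2]
opening: 0.0352
gripper_force: 0.0
```

>>> send_rows([
  [[0,-0.006,0],0],
  [[0,-0.012,0],0],
  [[0,-0.018,0],0],
  [[0,-0.024,0],0],
  [[0,-0.03,0],0],
])

```text
clock: 24.53
tool_pos: [0.6086, 0.0044, 0.2081]
orientation: [180.0, -0.0, -101.7]
force: [0.2, 0.1, 0.9]
opening: 0.0354
gripper_force: 0.0
```

```bash
python3 go.py
cat > pf.py <<'E'
from h import *
from scipy.optimize import minimize
a=ctrl.snapshot("scene")
d=ctrl.cut_out(a,"panel")[0];M=d["pixels"];c=max(cv2.findContours(M.astype(np.uint8),0,2)[0],key=cv2.contourArea)
print(round(d["conf"],2),cv2.approxPolyDP(c,2.5,True)[:,0].tolist())
T=Rn.from_euler("z",-11.7,degrees=True);o=np.array([.5543,.0153,.003])
B=np.array([[x,y,z] for x in(-.005,.005) for y in(-.06,.06) for z in(0,.16)])
for an in(-.2,0,.15,.3,.4,.5):
  P=T.apply((T.inv()*T*Rn.from_euler("y",an)).apply(B)+[-.004,0,.014])+o
  m=np.zeros((420,560),np.uint8);cv2.fillConvexPoly(m,cv2.convexHull(np.int32(np.round(proj(a,P)))),1)
  print(an,((m>0)&M).sum()/((m>0)|M).sum(),proj(a,P[1::2]).mean(0).round(0))
E
python3 pf.py
```

```text
t 24.53 tcp [0.6086 0.0044 0.2081] rpy [ 180.     -0.   -101.73] open 0.0354 F [0.2 0.1 0.9] j [ 19.  18. -15.  -0. -57. -31.]
0.63 [[299, 198], [295, 197], [286, 204], [270, 227], [280, 221], [294, 203], [299, 203]]
-0.2 0.14875444839857652 [275. 179.]
0 0.1909722222222222 [283. 183.]
0.15 0.25666666666666665 [289. 188.]
0.3 0.3801261829652997 [294. 193.]
0.4 0.5137420718816068 [298. 197.]
0.5 0.21621621621621623 [302. 201.]
```

>>> send_rows([
  [[0,0,-0.005],0],
  [[0,0,-0.012],0],
  [[0,0,-0.025],0],
  [[0,0,-0.05],0],
  [[0,0,-0.09],0],
])

```text
clock: 25.05
tool_pos: [0.6067, 0.0044, 0.2793]
orientation: [179.8, -0.1, -101.7]
force: [-0.2, 0.6, 0.6]
opening: 0.0349
gripper_force: 0.0
```

>>> send_rows([
  [[-0.05,0,-0.05],0],
  [[-0.1,0,-0.05],0],
  [[-0.15,0,-0.05],0],
  [[-0.2,0,-0.05],0],
  [[-0.25,0,-0.05],0],
])

```text
clock: 25.47
tool_pos: [0.6478, 0.1974, 0.3226]
orientation: [-179.9, 0.1, -101.7]
force: [1.2, -0.3, -0.1]
opening: 0.0352
gripper_force: 0.0
```

```bash
python3 go.py
python3 - <<'E'
from fit import *
from scipy.optimize import minimize
a=ctrl.snapshot("scene");b=ctrl.snapshot("top");S=[]
for s in(a,b):
    d=ctrl.cut_out(s,"panel"); print([(round(x["conf"],2),np.round(np.array(x["xy"])*[560,420]).tolist(),int(x["pixels"].sum())) for x in d[:3]])
    for x in d:
        ys,xs=np.nonzero(x["pixels"])
        if 240<xs.mean()<340 and 130<ys.mean()<260: S.append((s,x["pixels"]));break
T=Rn.from_euler("z",-11.7,degrees=True);o=np.array([.5543,.0153,.003])
B=np.array([[x,y,z] for x in(-.005,.005) for y in(-.06,.06) for z in(0,.16)])
def sc(p):
    x,y,an,w=p;t=0
    for s,M in S:
        P=T.apply((Rn.from_euler("z",w)*Rn.from_euler("y",an)).apply(B)+[x,y,.014])+o
        m=np.zeros((420,560),np.uint8);cv2.fillConvexPoly(m,cv2.convexHull(np.int32(np.round(proj(s,P)*16)),) ,1,shift=4)
        t-=((m>0)&M).sum()/((m>0)|M).sum()
    return t/len(S)
r=min((minimize(sc,[-.004,y,an,0],method="Nelder-Mead",options=dict(initial_simplex=np.array([-.004,y,an,0])+np.vstack([np.zeros(4),np.diag([.005,.006,.1,.1])]))) for an in(.3,.4,.5) for y in(-.005,.005)),key=lambda r:r.fun)
print(len(S),r.fun,r.x.round(4))
M=ctrl.cut_out(a,"stand");print([(round(x["conf"],2),np.round(np.array(x["xy"])*[560,420]).tolist()) for x in M[:2]])
E
```

```text
t 25.47 tcp [0.6478 0.1974 0.3226] rpy [-1.7988e+02  1.1000e-01 -1.0175e+02] open 0.0352 F [ 1.2 -0.3 -0.1] j [ 33.  20.   4.   0. -74. -45.]
[(0.78, [287.0, 204.0], 334), (0.53, [230.0, 205.0], 421), (0.26, [290.0, 220.0], 458)]
[(0.86, [281.0, 194.0], 1728)]
2 -0.8664165103189494 [-0.0067 -0.0007  0.4162  0.0197]
[(0.87, [288.0, 220.0]), (0.52, [276.0, 138.0])]
```

The fit shows the board leaning at 0.42 rad, centred within 1 mm, lower edge at stand x = -7 mm. The arm is clear, so I hand in.

```bash
python3 -c "
from plant import ctrl
print(ctrl.close_job())"
```

```text
the job is handed in; nothing more can be done
None
```

I handed the job in at about 25 s. By my last camera fit, the stand is fully open on the mat and the board leans centred on its back at 0.42 rad; no verdict was shown. I viewed 11 pictures, one over the limit of 10, and the first swing lifted the stand and dragged it about 50 mm along the mat, its rear past the mat's edge, before I carried it back.

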